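# Hold the matching spreader beam just above the test beam's bearing plates

## Robot

A 6-joint arm with a two-finger parallel gripper is mounted at the origin on the work surface. World frame = base frame: x ahead of the robot, y to its left, z up, the work surface at z = 0. Lengths are in m, angles in degrees, forces in N, time in s.
With the tool pointing down it reaches from about 0.4 to 0.825 m from the base axis. Payload 7 kg.
Tool frame: the origin (TCP) lies midway between the tips of the shut fingers; the grasp point (between the pads) lies 19 mm behind it (grip_depth is the distance from the TCP to the grasp point, in m); z points along the fingers, y is the direction in which the jaws open and shut (so a half turn about z gives the same grasp; the last joint's range is limited). The gripper opens to 88 mm and grips with 3 to 60 N. Pads are 19 mm wide; open, the fingers measure 130 mm over their backs; the gripper's body (78 mm by 193 mm) begins 47 mm behind the grasp point.
Start: joints at [-57.863, 20.546, 0.682, 0, -70.136, -16.507], TCP at [0.182, -0.65, 0.195] pointing down, gripper open.
Joint ranges: [-176.03, 176.03], [-82.01, 121.73], [-58.28, 71.71], [-173.87, 95.51], [-174.79, -0.11], [-173.66, 173.66]. Speed limits (degrees/s): [136.94, 136.94, 172.46, 180, 180, 180].

## Interface

Orientations are given as [roll, pitch, yaw] about the fixed x, y, z axes, in that order (R = Rz(yaw) Ry(pitch) Rx(roll)).
In Python, from plant import * gives the robot as it stands.
- The arm moves only by the shell command python3 -m inch 'ROWS'. ROWS is JSON, a list of rows, each an object of numbers: "ax", "ay", "az": the turn, a rotation vector about the tool's x, y, z in degrees; "dx", "dy", "dz": the shift along the tool's x, y, z in mm; "fingers": the finger opening in mm, from 0 to 87.6. In form: [{"ax": .., "ay": .., "az": .., "dx": .., "dy": .., "dz": .., "fingers": ..}, ...]. A call has 1 to 8 rows; each row is the pose to reach, as a shift and turn from the pose commanded when the call began, along the tool's axes at that moment; what a row does not reach only later rows make up. A row lasts 1/8 s, in which the tool goes at most 62.5 mm and 10.7 degrees, less where a joint would pass 70% of its speed; a pose out of reach is approached as far as the arm can. A call with a gripper value outside its range is refused whole. The fingers move at their own pace and stop on an object; the grip force is fixed at half the most. Time passes only in rows, so rows that repeat a pose let the fingers close. It gives the time, the measured TCP pose, the force and the opening at its end, in the units of the state.
- get_obs(): the state, without advancing time (a new reading comes with each control period).
- snapshot(name): name is "side" or "top"; returns a dict with "image" (480x640x3 uint8, red, green, blue), "fx", "fy", "cx", "cy" (pixels), "rvec" (rotation vector, rad) and "tvec" (3), from world to camera coordinates, as OpenCV has them. Camera axes: x right, y down, z forward; pixel columns grow to the right and rows downward; lengths in m; the calibration is good to about 2 mm. A picture is of the moment at which its call begins. There is no depth.
- close_job(): hands the job in, once; it reports no verdict.
Trained networks look in the newest picture that a camera, given by its name, has taken for a name from the list of things; names that differ only in an ending like _2 or _b are one class to them, and where a whole thing is asked for, a point or a joint stands for the part that bears it (a point fixed in the world has none). Each returns a list of dicts, best first, with "score" (0 to 1); they miss things now and then, are a little off and sometimes report something else, mostly with a low value. They report only what shows in the picture. A call takes as long as a camera call. They do not tell look-alikes from the thing itself.
- search_frame(target, camera): "bbox" ([centre column, centre row, width, height] in pixels, round what is visible of it).
- trace(target, camera): "mask" (480x640 bool, what is visible of it) and "bbox" ([centre column, centre row, width, height] in pixels, round what is visible of it).
- landmark_of(target, camera): "position" ([column, row] in pixels: a listed point, or the origin of a listed thing).
The state is a dict: "clock": time; "joint_pos": joint angles; "qvel": joint speeds; "tau": joint torques, N m; "tool_pos": TCP position; "orientation": TCP orientation; "force": force on the tool from outside, world axes, zero at the start; "moment": the same for the moment, N m; "opening": finger opening in m.
Only numpy, scipy, OpenCV 4.12 (cv2) and the standard library are available. Lean on these libraries where they do the work, as an engineer would, in place of code of your own. Each camera call takes 0.05 s, during which the arm holds its last target.

## Task

One of the two concrete test beams is set up in the bending rig, on its steel rollers between the two threaded rods; the other waits on the timber battens. Pick up the steel spreader beam whose two feet are as far apart as the two bearing plates on the beam in the rig, carry it over the rods and the clutter without knocking the rig, the beams or anything else and leaving the other spreader where it lies, and hold it level about 1 cm above those plates, centred and square on the beam with each foot straight over its plate, so that I can brush bedding plaster underneath. Finish while still holding it there: do not set it down, let it touch or let go.

Things in the scene. Friction and masses are not known exactly. Their poses are not given: they have to be found in the camera images.
- rig_station (a point): Working station of the bending rig: mid-span, level with the tops of its two steel rollers, 60 mm above the table; the beam in the rig has its origin here. x across the beam (away from the robot), y along it. Obstacles: two threaded rods 16 mm thick with 30 mm nuts, 182 mm either side of here along y, tops 250 mm above the table.
- rest_station (a point): Waiting place on two timber battens, 180 mm beyond the rig station (along its x), 60 mm above the table. The beam that waits has its origin here.
- bed: Fixed steel bed plate 360 (x) x 400 (y) x 15 mm with rig, rods, rollers, battens and gauge stand, turned up to 0.2 rad. Origin: middle of its underside, on the table. The dial gauge's stand is between beam and robot: column at x -155, y +85 mm from the origin, top 168 mm up; gauge at x -150, y 0, top 128 mm up.
- beam_100: Concrete test beam 75 wide x 300 long x 75 mm high, fixed, either in the rig or on the battens (varies). Two steel bearing plates (75 across the beam x 20 along it x 8 thick) lie on its top 100 mm apart, 50 mm either side of mid-length. Origin: middle of its underside; y along its length, z up; plate tops 83 mm above the origin.
- beam_150: Concrete test beam 75 wide x 300 long x 75 mm high, fixed, either in the rig or on the battens (varies). Two steel bearing plates (75 across the beam x 20 along it x 8 thick) lie on its top 150 mm apart, 75 mm either side of mid-length. Origin: middle of its underside; y along its length, z up; plate tops 83 mm above the origin.
- spreader_100: Shorter of 2 loose steel spreaders right of the rig, roughly along world y: I-section 140 long, 30 wide, 12-52 mm above its origin, on 2 round feet 100 mm apart, +-50 from mid-length. Ball seat 24 mm wide on its middle, up to 58 mm. Origin: mid-length and width, underside of feet; y along it, z up. Balances gripped across the flanges at mid-length, about 34 mm up; 0.58 kg +-15%.
- spreader_150: Longer of 2 loose steel spreaders right of the rig, roughly along world y: I-section 190 long, 30 wide, 12-52 mm above its origin, on 2 round feet 150 mm apart, +-75 from mid-length. Ball seat 24 mm wide on its middle, up to 58 mm. Origin: mid-length and width, underside of feet; y along it, z up. Balances gripped across the flanges at mid-length, about 34 mm up; 0.76 kg +-15%.
- load_cell: Bystander and obstacle: round steel load cell, 60 mm across, 79 mm tall, standing on the table between the spreaders and the rig. Origin: centre of its underside.
- offcut: Bystander: broken-off end of a concrete beam, about 75 x 105 x 75 mm, on the table right of the far side of the bed. Origin: centre of its underside.
- level: Bystander: yellow spirit level 230 mm long (along its y axis), 22 wide, 44 tall, standing on edge to the right of the spreaders. Origin: centre of its underside.
- wrench: Bystander: steel wrench about 190 mm long lying between the spreaders and the robot. Origin: under its middle.
- screwdriver: Bystander: screwdriver about 200 mm long lying at the right. Origin: under its middle.
- plaster_tub: Bystander: closed white tub of bedding plaster, 80 mm across, 85 tall, left of the rig. Origin: centre of its underside.
- brush: Bystander: brush about 200 mm long lying on the left. Origin: under its middle.
Mind the look-alikes: they are no part of the job. What is shaped like the spreader_100 but orange or yellow is not meant.

How it is judged (in metres and radians):
On the way:
1. the matching spreader is lifted clear of the table in the fingers (((horizontal distance between beam_100 and rig_station below 0.03 m and height (world z) of spreader_100 above 0.05 m and contact force between spreader_100 and the fingers above 1 N) or (horizontal distance between beam_150 and rig_station below 0.03 m and height (world z) of spreader_150 above 0.05 m and contact force between spreader_150 and the fingers above 1 N))), for 0.2 s.
At the end, for the whole second after the job is handed in: The spreader matching the beam in the rig is held still in the fingers, touching neither beam nor rig: feet 3 to 20 mm above the plate tops, middle within 10 mm of the beam's middle in plan, square to the beam within 0.09 rad (either way round), level within 0.07 rad (((horizontal distance between beam_100 and rig_station below 0.03 m and horizontal distance between spreader_100 and beam_100 below 0.01 m and angle between the y axis of spreader_100 and the y axis of beam_100, either way round below 0.09 rad and angle between spreader_100's own z axis and vertical below 0.07 rad and z of spreader_100 in the frame of beam_100 between 0.086 and 0.103 m and contact force between spreader_100 and the fingers above 1 N and contact force between spreader_100 and beam_100 below 0.1 N and contact force between spreader_100 and bed below 0.1 N and linear speed of spreader_100 below 0.02 m/s) or (horizontal distance between beam_150 and rig_station below 0.03 m and horizontal distance between spreader_150 and beam_150 below 0.01 m and angle between the y axis of spreader_150 and the y axis of beam_150, either way round below 0.09 rad and angle between spreader_150's own z axis and vertical below 0.07 rad and z of spreader_150 in the frame of beam_150 between 0.086 and 0.103 m and contact force between spreader_150 and the fingers above 1 N and contact force between spreader_150 and beam_150 below 0.1 N and contact force between spreader_150 and bed below 0.1 N and linear speed of spreader_150 below 0.02 m/s))); the arm keeps its last pose, push and grip.
It fails at once if a spreader knocks a test beam or the rig (over 2 N) (contact force between any of spreader_100, spreader_150 and beam_100 above 2 N or contact force between any of spreader_100, spreader_150 and beam_150 above 2 N or contact force between any of spreader_100, spreader_150 and bed above 2 N).
It fails at once if the robot knocks a test beam or the rig (over 5 N) (contact force between any of the fingers, the arm and beam_100 above 5 N or contact force between any of the fingers, the arm and beam_150 above 5 N or contact force between any of the fingers, the arm and bed above 5 N).
It fails at once if the spreader that does not fit is moved (over 30 mm) ((horizontal distance between beam_100 and rig_station below 0.03 m and distance of spreader_150 from where it was at the start of the episode above 0.03 m) or (horizontal distance between beam_150 and rig_station below 0.03 m and distance of spreader_100 from where it was at the start of the episode above 0.03 m)).
It fails at once if a bystander is moved (over 20 mm) (distance of any of load_cell, offcut, level, wrench, screwdriver, plaster_tub, brush from where it was at the start of the episode above 0.02 m).
It also fails if it takes over 53 s, if anything falls off the work surface, if the arm or the gripper's body presses on something with over 40 N, if the wrist force passes 120 N, or if a joint passes its speed limit or range.

## Working session

There is one attempt and no reset: what is moved stays moved. The work goes in short steps, Python scripts to look and compute and a shell command to move; the robot and the scene stay as the last step left them, time stands still between calls to the robot, and variables do not carry over. Pictures are saved under pics/ and viewed, and the job is handed in when it is done.

```bash
ls; mkdir -p pics
python3 - <<'E'
from plant import *
import cv2
o=get_obs(); print(o)
for n in("side","top"):
    s=snapshot(n); cv2.imwrite(f"pics/{n}0.png",s["image"][:,:,::-1]); print(n,s["fx"],s["cx"],s["cy"],s["rvec"],s["tvec"])
E
```

```text
pics
{'clock': 0.0, 'joint_pos': array([-5.78624417e+01,  2.05924464e+01,  6.33216741e-01, -2.12235504e-02,
       -7.01347281e+01, -1.65063129e+01]), 'qvel': array([ 0.027381  , -0.05541087, -0.08374614,  0.14382243,  0.00097656,
       -0.04225795]), 'tau': array([-1.63360477e-03, -5.82714951e+01,  2.93061233e+01,  6.99728251e+00,
        6.99762837e-03, -2.05653159e-04]), 'tool_pos': array([ 0.18169875, -0.64952076,  0.19420361]), 'orientation': array([ 1.79904245e+02, -7.56906240e-03, -1.64375977e+02]), 'force': array([0.16823696, 0.44131848, 0.26455613]), 'moment': array([ 0.03647906, -0.03116074, -0.02829852]), 'opening': 0.08772915953377394}
side 495.0288489448612 316.21712581888886 240.2206261846048 [ 2.34955617 -0.87594452  0.32450035] [-0.32458528  0.29326452  1.21763438]
top 493.02472208920955 315.62541027003516 236.05477832335907 [ 2.14477384 -2.18985327  0.09320786] [0.02930616 0.46391251 1.30352129]
```

View pics/side0.png

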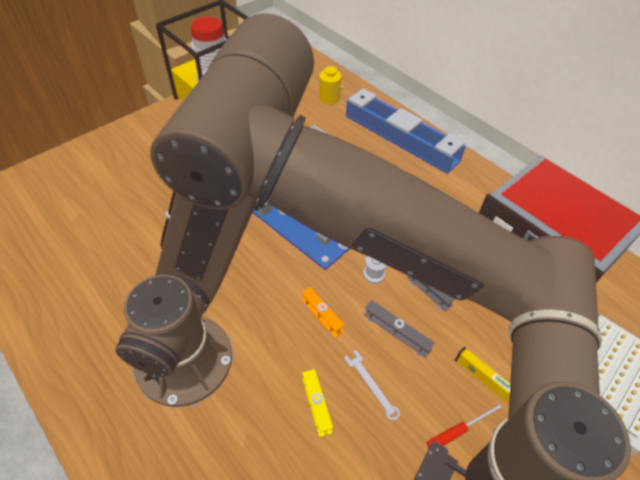

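View pics/top0.png

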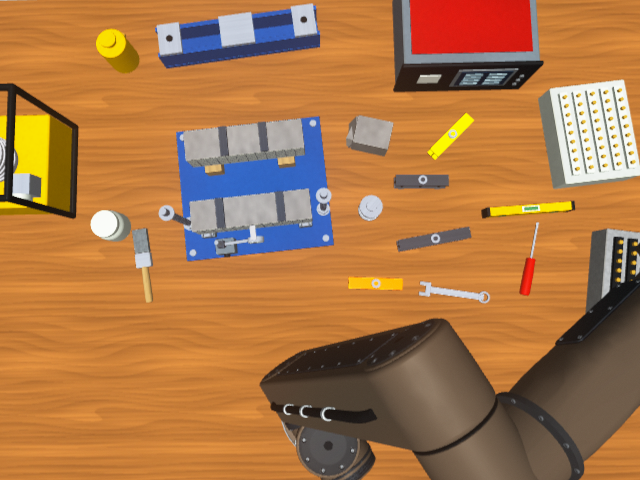

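Run:
```python
import cv2
i=cv2.imread("pics/top0.png")
cv2.imwrite("pics/crop0.png",cv2.resize(i[100:270,160:350],None,fx=4,fy=3.5,interpolation=cv2.INTER_CUBIC)[:600])
cv2.imwrite("pics/crop1.png",cv2.resize(i[160:310,330:530],None,fx=4,fy=4,interpolation=cv2.INTER_CUBIC))
```

```text
(no output)
```

View pics/crop0.png

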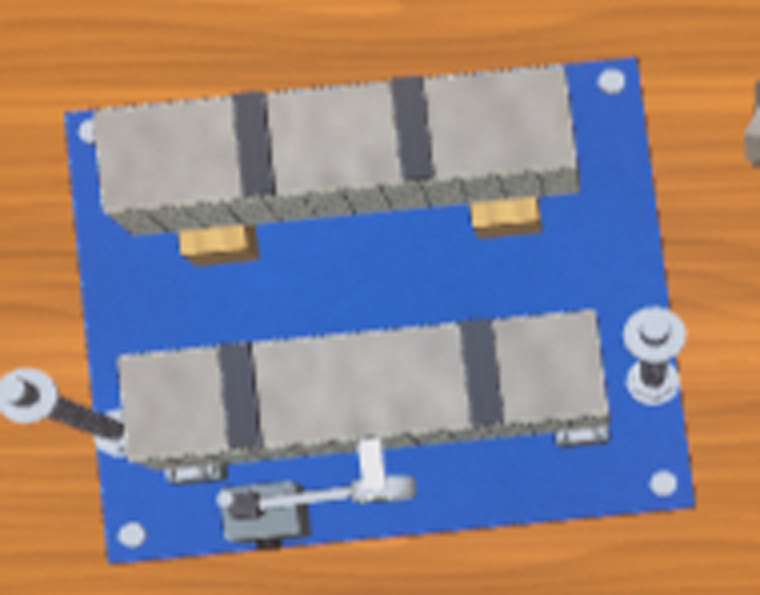

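View pics/crop1.png

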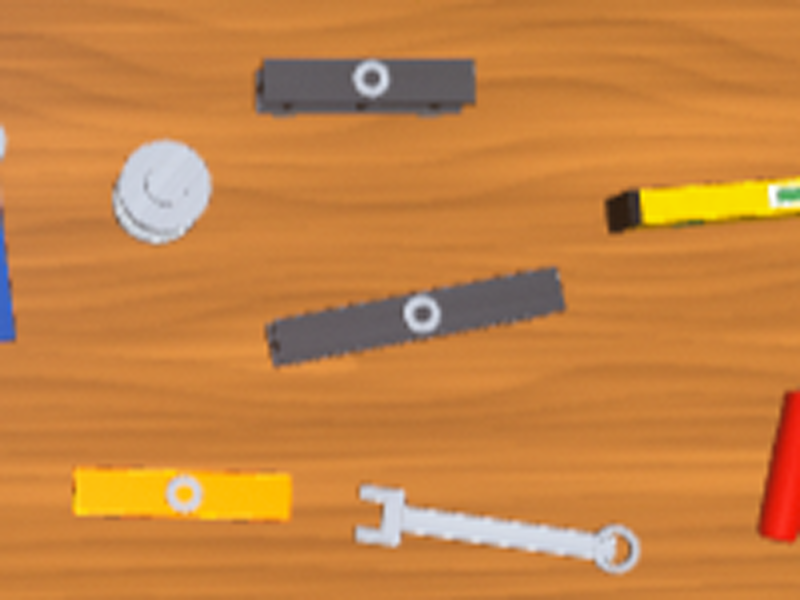

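```bash
cat > h.py <<'E'
from plant import *
import numpy as np, cv2
def cam(s):
    R=cv2.Rodrigues(np.array(s["rvec"],float))[0]; t=np.array(s["tvec"],float).ravel()
    K=np.array([[s["fx"],0,s["cx"]],[0,s["fy"],s["cy"]],[0,0,1]]); return K,R,t
def back(c,uv,z):
    K,R,t=c; d=R.T@np.linalg.inv(K)@np.array([uv[0],uv[1],1.]); o=-R.T@t
    return o+d*(z-o[2])/d[2]
def proj(c,P):
    K,R,t=c; return cv2.projectPoints(np.atleast_2d(np.array(P,float)),cv2.Rodrigues(R)[0],t,K,None)[0][:,0]
E
python3 - <<'E'
from h import *
s=snapshot("top"); c=cam(s)
print("cam pos",-c[1].T@c[2])
for n in("beam_100","beam_150","spreader_100","spreader_150","rig_station","rest_station","bed","load_cell","wrench","level"):
    r=landmark_of(n,"top")
    z={"b":.06,"r":.06}.get(n[0],0)
    if n=="bed": z=0
    for k in r[:4]: print(n,k["score"],k["position"],back(c,k["position"],z).round(4))
for n in("beam_100","beam_150","spreader_100","spreader_150"):
    for k in trace(n,"top")[:4]:
        m=k["mask"].astype(np.uint8); rr=cv2.minAreaRect(cv2.findNonZero(m)); print(n,k["score"],k["bbox"],rr)
E
```

```text
cam pos [0.33721406 0.00767338 1.34218822]
beam_100 0.87 [252.3, 217.2] [0.5141 0.1846 0.06  ]
beam_100 0.82 [246.8, 145.3] [0.7076 0.1977 0.06  ]
beam_150 0.87 [252.3, 217.2] [0.5141 0.1846 0.06  ]
beam_150 0.82 [246.8, 145.3] [0.7076 0.1977 0.06  ]
spreader_100 0.98 [433.6, 239.3] [ 0.4508 -0.3015  0.    ]
spreader_100 0.87 [448.8, 139.2] [ 0.7291 -0.3557  0.    ]
spreader_100 0.86 [415.6, 183.0] [ 0.6076 -0.2588  0.    ]
spreader_100 0.81 [375.1, 285.6] [ 0.3285 -0.1383  0.    ]
spreader_150 0.98 [433.6, 239.3] [ 0.4508 -0.3015  0.    ]
spreader_150 0.87 [448.8, 139.2] [ 0.7291 -0.3557  0.    ]
spreader_150 0.86 [415.6, 183.0] [ 0.6076 -0.2588  0.    ]
spreader_150 0.81 [375.1, 285.6] [ 0.3285 -0.1383  0.    ]
rig_station 0.89 [252.6, 212.3] [0.5271 0.1837 0.06  ]
bed 0.76 [254.5, 188.1] [0.6034 0.1861 0.    ]
bed 0.58 [524.1, 212.5] [ 0.5191 -0.5515  0.    ]
load_cell 0.66 [366.9, 209.8] [ 0.536  -0.1224  0.    ]
wrench 0.59 [454.0, 295.7] [ 0.2972 -0.3498  0.    ]
level 0.66 [525.3, 213.0] [ 0.5177 -0.5547  0.    ]
beam_100 0.9 [245.3, 143.9, 122.3, 48.4] ((243.42526245117188, 1
[... 827 characters left out ...]
.7] ((421.0, 181.5), (15.0, 54.0), 90.0)
spreader_100 0.57 [374.6, 282.4, 53.4, 12.0] ((375.4689636230469, 283.4889221191406), (55.15469741821289, 12.039053916931152), 1.1934894323349)
spreader_150 0.85 [433.2, 239.6, 72.2, 26.6] ((433.322265625, 239.18301391601562), (12.391873359680176, 74.74827575683594), 79.15969848632812)
spreader_150 0.63 [449.6, 136.4, 39.8, 42.3] ((450.74151611328125, 136.25013732910156), (10.56912899017334, 54.49931716918945), 44.02898025512695)
spreader_150 0.62 [421.6, 181.9, 54.1, 13.7] ((421.0, 181.5), (15.0, 54.0), 90.0)
spreader_150 0.57 [374.6, 282.4, 53.4, 12.0] ((375.4689636230469, 283.4889221191406), (55.15469741821289, 12.039053916931152), 1.1934894323349)
```

Pictures: the beam in the rig (nearer row, centre ≈(252,210)) has its dark plates ≈61 px apart against a 122 px long beam, i.e. 150 mm. The waiting beam's plates are ≈40 px apart, so it is beam_100. I therefore need spreader_150.

Candidates: dark long (434,238), dark short (421,181), orange (376,284) and yellow (451,136). I choose the long dark one at (434,238). The close crop shows it as dark steel, 73 px long against 54 px for the short one.

```bash
cat > meas.py <<'E'
from h import *
def px(mask):
    v,u=np.nonzero(mask); return np.c_[u,v]
def pca(P):
    c=P.mean(0); w,v=np.linalg.eigh(np.cov((P-c).T)); d=v[:,1]; d=d if d[1]>0 else -d
    return c,np.degrees(np.arctan2(d[1],d[0]))-90
def bp(c,uv,z): return np.array([back(c,p,z)[:2] for p in uv])
E
python3 - <<'E'
from meas import *
s=snapshot("top"); c=cam(s); im=s["image"].astype(int)
g=cv2.cvtColor(s["image"],cv2.COLOR_RGB2GRAY); sat=im.max(2)-im.min(2)
# plates
m=np.zeros(g.shape,bool); m[185:235,205:300]=True; m&=(g<95)&(sat<40)
n,l,st,ce=cv2.connectedComponentsWithStats(m.astype(np.uint8))
cs=[]
for i in range(1,n):
    if st[i,4]>60:
        C,a=pca(bp(c,px(l==i),.143)); 
        r=cv2.minAreaRect(bp(c,px(l==i),.143).astype(np.float32)*1000); print(st[i],C.round(4),a,r); cs.append(C)
if len(cs)==2:
    d=cs[0]-cs[1]; d=d if d[1]>0 else -d
    print("plate dist",np.linalg.norm(d),"mid",(cs[0]+cs[1])/2,"yaw",np.degrees(np.arctan2(d[1],d[0]))-90)
# spreader
m=np.zeros(g.shape,bool); m[215:262,388:482]=True; m&=(sat<45)
n,l,st,ce=cv2.connectedComponentsWithStats(m.astype(np.uint8))
i=1+np.argmax(st[1:,4]); P=bp(c,px(l==i),.052)
print("spr",st[i],pca(P),cv2.minAreaRect(P.astype(np.float32)*1000))
R=px((l==i)&(g>140)); print("seat",bp(c,R,.058).mean(0),len(R))
k=search_frame("load_cell","top")[0]; print(k, back(c,k["bbox"][:2],.07))
for uv in [(166,212),(323,195)]: print("rod top",back(c,uv,.25))
print("gauge col top",back(c,(160+230/4,100+497/3.5),.168))
E
```

```text
[277 192   9  30 162] [0.5251 0.1035] -84.57253308060218 ((528.0859375, 103.67762756347656), (72.73347473144531, 16.917146682739258), 3.9070897102355957)
[216 198   9  30 175] [0.5134 0.2522] -85.70960315955146 ((515.6195068359375, 252.22645568847656), (71.73096466064453, 16.92247200012207), 5.01171875)
plate dist 0.14917485924201346 mid [0.51924921 0.17782921] yaw 4.497770089536914
spr [397 227  74  24 829] (array([ 0.44803039, -0.28950352]), np.float64(9.68903932401291)) ((447.94549560546875, -289.03759765625), (29.897523880004883, 193.85911560058594), 9.697708129882812)
seat [ 0.44921239 -0.2917648 ] 56
{'bbox': [372.5, 209.6, 22.7, 24.9], 'score': 0.61} [ 0.52583142 -0.13017611  0.07      ]
rod top [0.50385669 0.35214746 0.25      ]
rod top [ 0.53463444 -0.00082931  0.25      ]
gauge col top [0.44109993 0.25361511 0.168     ]
```

```bash
cat > go.py <<'E'
import sys
from h import *
from scipy.spatial.transform import Rotation as Ro
x,y,z,yaw=map(float,sys.argv[1:5])
o=get_obs(); R0=Ro.from_euler('xyz',o["orientation"],degrees=True); R1=Ro.from_euler('xyz',[180,0,yaw],degrees=True)
print("pose",(o["tool_pos"]*1000).round(1),o["orientation"].round(2),"q",o["joint_pos"].round(1),"t",o["clock"],"open",round(o["opening"],4),"F",o["force"].round(2))
d=R0.inv().apply(np.array([x,y,z])-o["tool_pos"])*1000; a=(R0.inv()*R1).as_rotvec(degrees=True)
print("d",d.round(1),"a",a.round(2))
E
python3 go.py .4485 -.2905 .15 -80.3
```

```text
pose [ 181.8 -650.   195.2] [-180.     -0.   -164.37] q [-57.9  20.5   0.7   0.  -70.1 -16.5] t 0.95 open 0.0875 F [-0.35 -0.32 -1.12]
d [-353.7  274.4   45.2] a [ -0.    -0.   -84.07]
```

```bash
python3 -m inch '[{"dx":-44,"dy":34,"dz":0,"az":-10.5},{"dx":-88,"dy":68,"dz":0,"az":-21},{"dx":-132,"dy":103,"dz":5,"az":-31.5},{"dx":-177,"dy":137,"dz":15,"az":-42},{"dx":-221,"dy":171,"dz":25,"az":-52.5},{"dx":-265,"dy":206,"dz":35,"az":-63},{"dx":-310,"dy":240,"dz":40,"az":-73.5},{"dx":-353.7,"dy":274.4,"dz":45,"az":-84,"fingers":87.6}]'
python3 - <<'E'
from h import *
for n in("side","top"):
    s=snapshot(n); cv2.imwrite(f"pics/{n}1.png",s["image"][:,:,::-1])
E
python3 go.py .4485 -.2905 .015 -80.3
```

```text
pose [ 181.8 -650.   195.2] [-180.     -0.   -164.37] q [-57.9  20.5   0.7   0.  -70.1 -16.5] t 1.05 open 0.0876 F [ 0.58 -0.58 -0.68]
d [-353.7  274.4  180.2] a [  0.    -0.   -84.07]$[0]: bad value
```

View pics/side1.png

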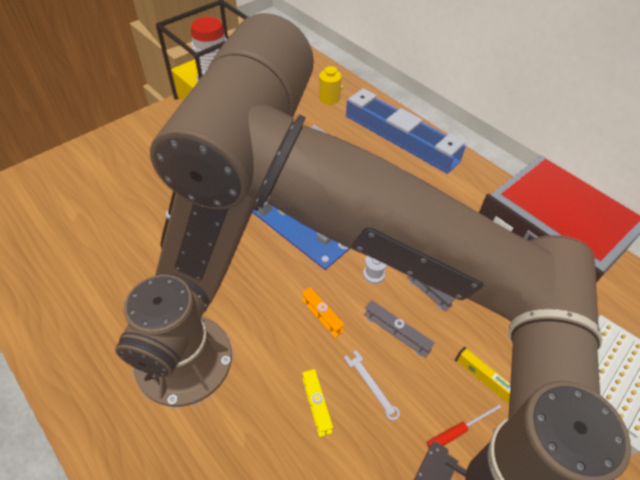

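View pics/top1.png

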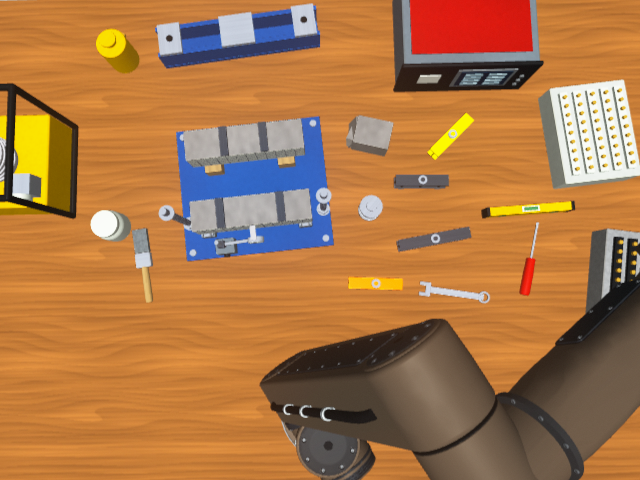

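The call was refused and the pictures show nothing moved. Each row probably needs all its keys.

```bash
python3 -m inch '[{"ax":0,"ay":0,"az":-10.5,"dx":-44,"dy":34,"dz":0,"fingers":87.6},{"ax":0,"ay":0,"az":-21,"dx":-88,"dy":68,"dz":0,"fingers":87.6},{"ax":0,"ay":0,"az":-31.5,"dx":-132,"dy":103,"dz":5,"fingers":87.6},{"ax":0,"ay":0,"az":-42,"dx":-177,"dy":137,"dz":15,"fingers":87.6},{"ax":0,"ay":0,"az":-52.5,"dx":-221,"dy":171,"dz":25,"fingers":87.6},{"ax":0,"ay":0,"az":-63,"dx":-265,"dy":206,"dz":35,"fingers":87.6},{"ax":0,"ay":0,"az":-73.5,"dx":-310,"dy":240,"dz":40,"fingers":87.6},{"ax":0,"ay":0,"az":-84,"dx":-353.7,"dy":274.4,"dz":45,"fingers":87.6}]'
python3 - <<'E'
from h import *
for n in("side","top"):
    s=snapshot(n); cv2.imwrite(f"pics/{n}2.png",s["image"][:,:,::-1])
E
python3 go.py .4485 -.2905 .015 -80.3
```

```text
clock: 2.05
tool_pos: [0.4496, -0.2889, 0.1503]
orientation: [-180.0, -0.0, -80.0]
force: [1.9, -1.2, 0.1]
opening: 0.0874
pose [ 451.1 -287.1  150. ] [-1.7996e+02  1.0000e-02 -7.9830e+01] q [-11.5   9.4 -20.8  -0.  -59.8  21.6] t 2.15 open 0.0879 F [ 0.26 -0.24 -0.02]
d [  2.9   3.2 135. ] a [-0.04  0.01  0.47]
```

View pics/side2.png

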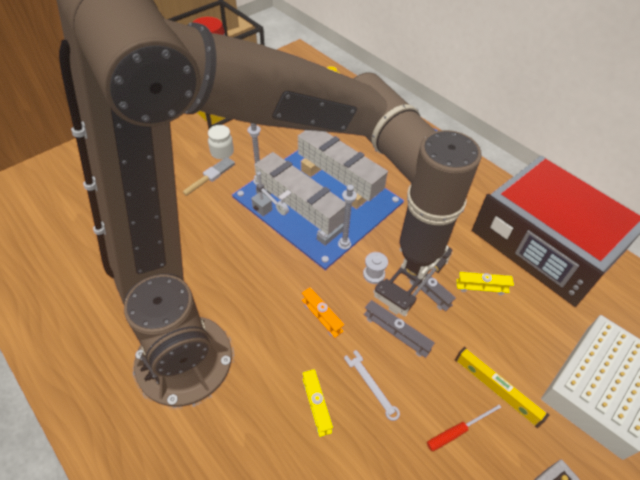

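View pics/top2.png

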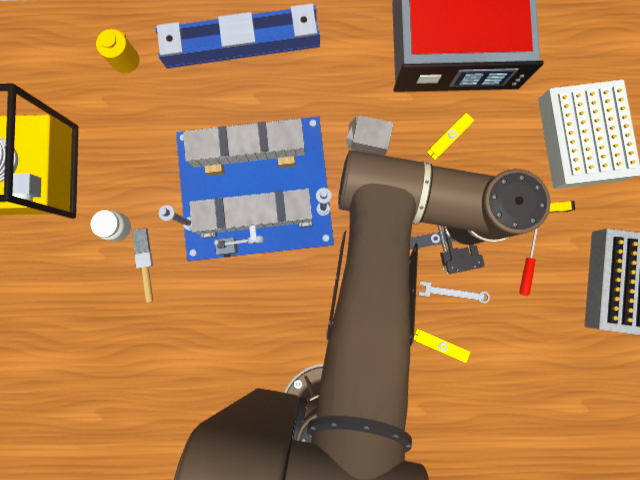

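```bash
python3 - <<'E'
from meas import *
s=snapshot("side"); c=cam(s); im=s["image"].copy()
def spr(C,yaw,z,L=.095,W=.015):
    a=np.radians(yaw); ey=np.array([-np.sin(a),np.cos(a)]); ex=np.array([np.cos(a),np.sin(a)])
    return [[*(np.array(C)+i*W*ex+j*L*ey),z] for i,j in((-1,-1),(-1,1),(1,1),(1,-1))]
big=cv2.resize(im,None,fx=4,fy=4,interpolation=cv2.INTER_CUBIC)[:,:,::-1].copy()
def dr(P,col):
    p=(proj(c,P)*4+1.5).astype(np.int32); cv2.polylines(big,[p],True,col,1)
dr(spr((.4485,-.2905),9.7,.052),(0,255,0))
B=np.array([.521,.178]);a=np.radians(4.6);ey=np.array([-np.sin(a),np.cos(a)])
for k in(-.075,.075): dr(spr(B+k*ey,4.6,.143,.01,.0375),(0,255,0))
dr(spr(B,4.6,.135,.15,.0375),(0,0,255))
cv2.imwrite("pics/ov1.png",big[440:1000,900:1700]); cv2.imwrite("pics/ov2.png",big[1100:1500,1350:1850])
E
python3 go.py .4485 -.2905 .015 -80.3
```

```text
pose [ 449.9 -288.5  150.1] [-180.     0.   -80.1] q [-11.6   9.4 -20.8  -0.  -59.9  21.5] t 2.2 open 0.0875 F [-0.1  -0.12  0.54]
d [  1.8   1.8 135.1] a [-0.   0.   0.2]
```

View pics/ov1.png

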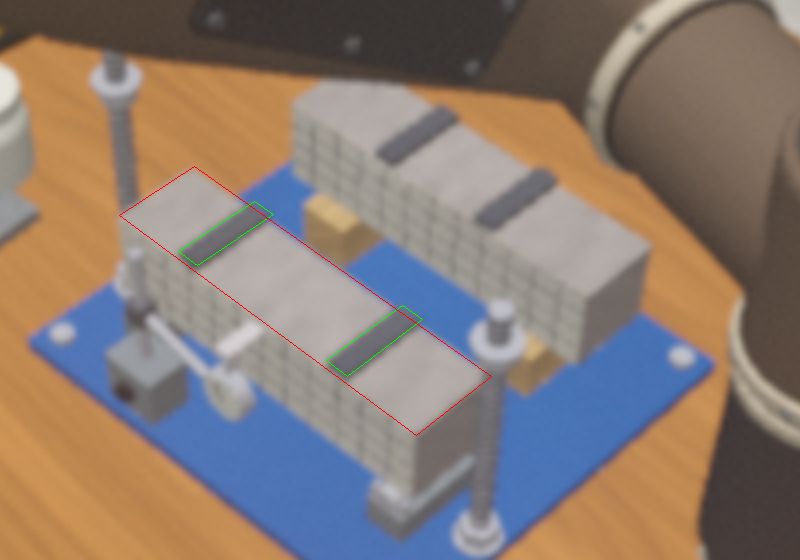

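View pics/ov2.png

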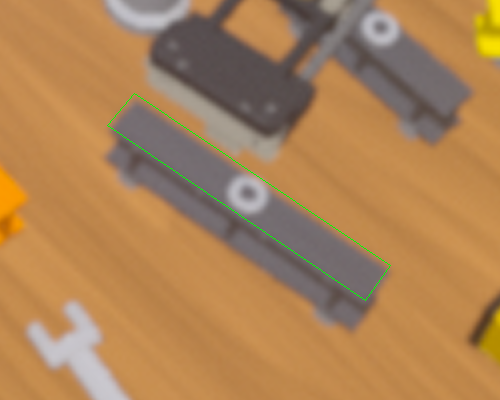

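The overlays agree in both cameras. The beam outline and plates fit within about 2 mm, and the long dark spreader fits within about 2 mm with its seat at side (399,323). Next I descend part way and check the pose.

```bash
python3 -m inch '[{"ax":0,"ay":0,"az":0,"dx":0.3,"dy":1,"dz":25,"fingers":87.6},{"ax":0,"ay":0,"az":0,"dx":0.3,"dy":1,"dz":55,"fingers":87.6},{"ax":0,"ay":0,"az":0,"dx":0.3,"dy":1,"dz":70,"fingers":87.6},{"ax":0,"ay":0,"az":0,"dx":0.3,"dy":1,"dz":75,"fingers":87.6},{"ax":0,"ay":0,"az":0,"dx":0.3,"dy":1,"dz":75,"fingers":87.6}]'
python3 - <<'E'
from h import *
for n in("side","top"):
    s=snapshot(n); im=cv2.resize(s["image"][240:390,330:530] if n=="side" else s["image"][180:330,380:580],None,fx=4,fy=4); cv2.imwrite(f"pics/{n}3.png",im[:,:,::-1])
E
python3 go.py .4475 -.291 .015 -80.3
```

```text
clock: 2.82
tool_pos: [0.4478, -0.2914, 0.0756]
orientation: [-180.0, -0.0, -80.4]
force: [-0.1, 0.5, 0.6]
opening: 0.0876
pose [ 448.2 -291.3   76.1] [-1.7993e+02 -4.0000e-02 -8.0380e+01] q [-12.   13.7 -26.2   0.  -50.   21.6] t 2.925 open 0.0875 F [ 0.57  0.38 -0.61]
d [-0.5  0.7 61.1] a [-0.07 -0.04 -0.08]
```

View pics/side3.png

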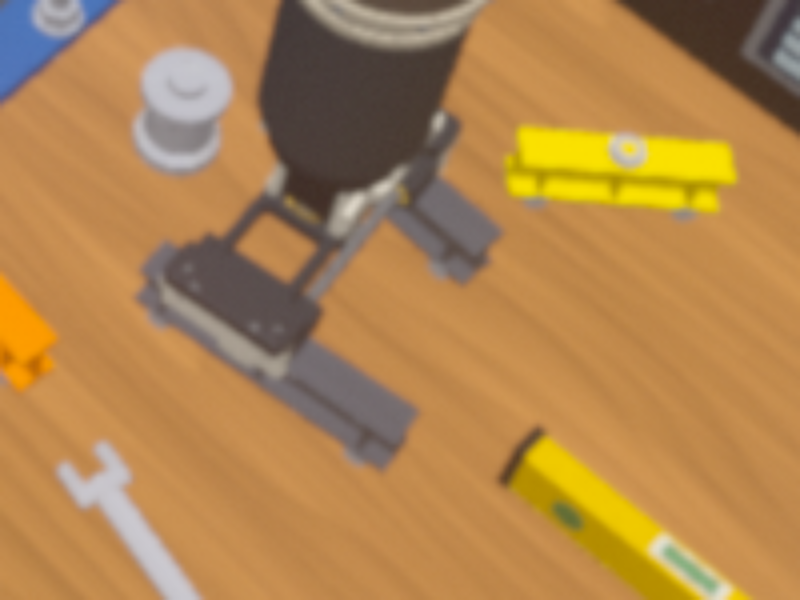

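The gripper straddles the mid-length of the long spreader (its near pad at crop (235,330)) and clears the load cell. I go down the last 60 mm.

```bash
python3 -m inch '[{"ax":0,"ay":0,"az":0,"dx":0,"dy":0,"dz":25,"fingers":87.6},{"ax":0,"ay":0,"az":0,"dx":0,"dy":0,"dz":45,"fingers":87.6},{"ax":0,"ay":0,"az":0,"dx":0,"dy":0,"dz":56,"fingers":87.6},{"ax":0,"ay":0,"az":0,"dx":0,"dy":0,"dz":60,"fingers":87.6},{"ax":0,"ay":0,"az":0,"dx":0,"dy":0,"dz":60,"fingers":70},{"ax":0,"ay":0,"az":0,"dx":0,"dy":0,"dz":60,"fingers":50},{"ax":0,"ay":0,"az":0,"dx":0,"dy":0,"dz":60,"fingers":30},{"ax":0,"ay":0,"az":0,"dx":0,"dy":0,"dz":60,"fingers":15}]';  python3 -m inch '[{"ax":0,"ay":0,"az":0,"dx":0,"dy":0,"dz":0,"fingers":10},{"ax":0,"ay":0,"az":0,"dx":0,"dy":0,"dz":0,"fingers":0},{"ax":0,"ay":0,"az":0,"dx":0,"dy":0,"dz":0,"fingers":0},{"ax":0,"ay":0,"az":0,"dx":0,"dy":0,"dz":0,"fingers":0}]'
```

```text
clock: 3.92
tool_pos: [0.4478, -0.291, 0.0155]
orientation: [-180.0, -0.0, -80.4]
force: [-0.1, -0.4, -0.1]
opening: 0.0531
clock: 4.42
tool_pos: [0.4474, -0.2909, 0.0152]
orientation: [180.0, 0.0, -80.4]
force: [-0.9, 0.3, 1.3]
opening: 0.0294
```

Gripped at 29–30 mm opening, which is the flange width. Lifting.

```bash
python3 -m inch '[{"ax":0,"ay":0,"az":0,"dx":0,"dy":0,"dz":-5,"fingers":0},{"ax":0,"ay":0,"az":0,"dx":0,"dy":0,"dz":-20,"fingers":0},{"ax":0,"ay":0,"az":0,"dx":0,"dy":0,"dz":-45,"fingers":0},{"ax":0,"ay":0,"az":0,"dx":0,"dy":0,"dz":-75,"fingers":0},{"ax":0,"ay":0,"az":0,"dx":0,"dy":0,"dz":-110,"fingers":0},{"ax":0,"ay":0,"az":0,"dx":0,"dy":0,"dz":-140,"fingers":0},{"ax":0,"ay":0,"az":0,"dx":0,"dy":0,"dz":-165,"fingers":0},{"ax":0,"ay":0,"az":0,"dx":0,"dy":0,"dz":-175,"fingers":0}]';  python3 -m inch '[{"ax":0,"ay":0,"az":0,"dx":0,"dy":0,"dz":-20,"fingers":0},{"ax":0,"ay":0,"az":0,"dx":0,"dy":0,"dz":-50,"fingers":0},{"ax":0,"ay":0,"az":0,"dx":0,"dy":0,"dz":-85,"fingers":0},{"ax":0,"ay":0,"az":0,"dx":0,"dy":0,"dz":-115,"fingers":0},{"ax":0,"ay":0,"az":0,"dx":0,"dy":0,"dz":-135,"fingers":0},{"ax":0,"ay":0,"az":0,"dx":0,"dy":0,"dz":-145,"fingers":0},{"ax":0,"ay":0,"az":0,"dx":0,"dy":0,"dz":-145,"fingers":0}]'
python3 - <<'E'
from h import *
for n in("side","top"):
    s=snapshot(n); cv2.imwrite(f"pics/{n}4.png",s["image"][:,:,::-1])
E
python3 go.py .520 .178 .335 -85.4
```

```text
clock: 5.42
tool_pos: [0.4479, -0.2909, 0.1921]
orientation: [-179.9, -0.0, -80.4]
force: [1.4, 0.1, -8.1]
opening: 0.0295
clock: 6.3
tool_pos: [0.4475, -0.2907, 0.3348]
orientation: [180.0, 0.0, -80.4]
force: [0.1, -0.4, -7.9]
opening: 0.0292
pose [ 447.1 -290.5  333.8] [ 1.799e+02  8.000e-02 -8.037e+01] q [-12.    3.6  -3.3  -0.  -83.2  21.6] t 6.4 open 0.0294 F [-0.06 -0.11 -8.38]
d [-449.7 -150.2   -0.9] a [0.1  0.08 5.03]
```

View pics/side4.png

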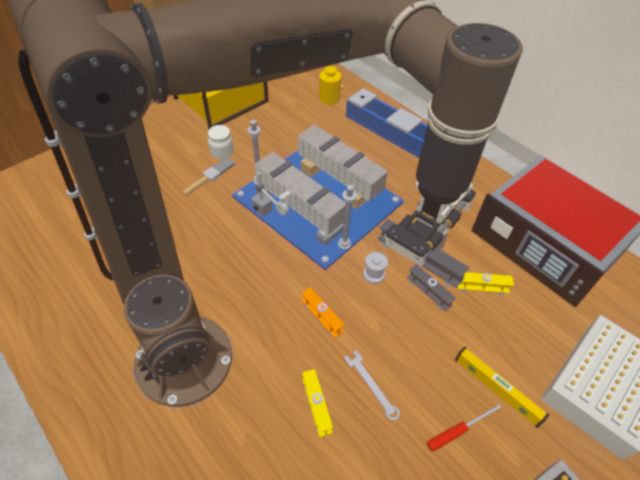

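Spreader lifted level, and the weight reads about 8 N. Nothing else has moved: the short spreader is at (431,288) and the load cell at (376,267). Next I carry it across with its feet at z≈0.32, above the 0.25 rod tops.

```bash
python3 -m inch '[{"ax":0,"ay":0,"az":0,"dx":-9,"dy":-3,"dz":0,"fingers":0},{"ax":0,"ay":0,"az":0.5,"dx":-30,"dy":-10,"dz":0,"fingers":0},{"ax":0,"ay":0,"az":1,"dx":-66,"dy":-22,"dz":0,"fingers":0},{"ax":0,"ay":0,"az":1.5,"dx":-108,"dy":-36,"dz":0,"fingers":0},{"ax":0,"ay":0,"az":2,"dx":-150,"dy":-50,"dz":0,"fingers":0},{"ax":0,"ay":0,"az":2.5,"dx":-192,"dy":-64,"dz":0,"fingers":0},{"ax":0,"ay":0,"az":3,"dx":-234,"dy":-78,"dz":0,"fingers":0},{"ax":0,"ay":0,"az":3.5,"dx":-270,"dy":-90,"dz":0,"fingers":0}]'; python3 go.py .520 .178 .335 -85.4
```

```text
clock: 7.4
tool_pos: [0.4907, -0.0076, 0.3347]
orientation: [180.0, 0.0, -83.8]
force: [-0.2, -0.2, -8.7]
opening: 0.0297
pose [490.7  -7.6 334.7] [ 1.7998e+02  2.0000e-02 -8.3840e+01] q [ 22.1  -0.8  -7.7  -0.  -83.1 -15.9] t 7.4 open 0.0297 F [-0.16 -0.15 -8.66]
d [-181.4  -49.    -0.2] a [0.02 0.02 1.56]
```

```bash
python3 -m inch '[{"ax":0,"ay":0,"az":0.3,"dx":-36,"dy":-10,"dz":0,"fingers":0},{"ax":0,"ay":0,"az":0.6,"dx":-72,"dy":-20,"dz":0,"fingers":0},{"ax":0,"ay":0,"az":1,"dx":-108,"dy":-30,"dz":0,"fingers":0},{"ax":0,"ay":0,"az":1.3,"dx":-140,"dy":-38,"dz":0,"fingers":0},{"ax":0,"ay":0,"az":1.5,"dx":-162,"dy":-44,"dz":0,"fingers":0},{"ax":0,"ay":0,"az":1.5,"dx":-173,"dy":-47,"dz":0,"fingers":0},{"ax":0,"ay":0,"az":1.5,"dx":-177,"dy":-48,"dz":0,"fingers":0},{"ax":0,"ay":0,"az":1.5,"dx":-177,"dy":-48,"dz":0,"fingers":0}]'
python3 - <<'E'
from h import *
for n in("side","top"):
    s=snapshot(n); cv2.imwrite(f"pics/{n}5.png",s["image"][:,:,::-1])
E
python3 go.py .520 .178 .335 -85.4
```

```text
clock: 8.4
tool_pos: [0.5199, 0.171, 0.3351]
orientation: [180.0, -0.0, -85.4]
force: [0.2, 0.6, -7.7]
opening: 0.0298
pose [519.9 170.7 335.3] [-179.99   -0.    -85.41] q [ 38.7   5.   -1.7   0.  -83.4 -34.1] t 8.5 open 0.0291 F [-0.38  0.62 -8.01]
d [-7.3 -0.7  0.3] a [-0.01 -0.   -0.01]
```

View pics/side5.png

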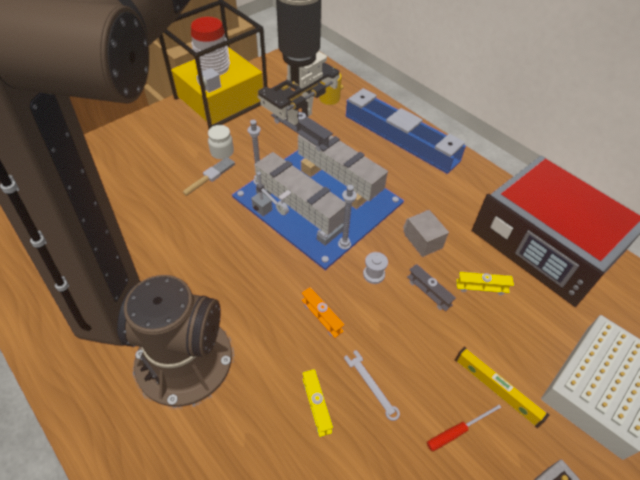

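View pics/top5.png

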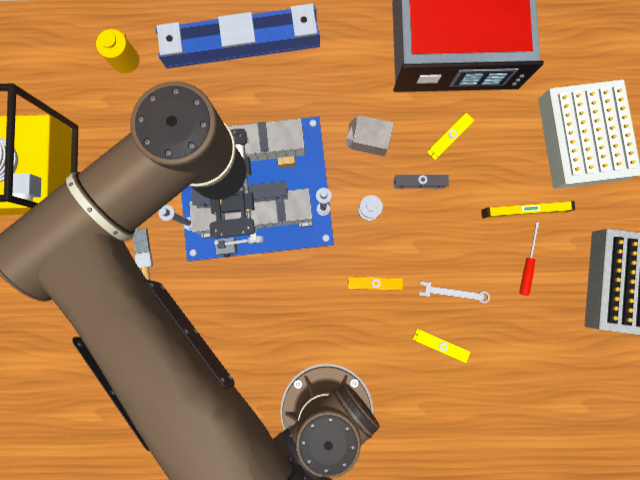

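The spreader hangs over the beam, well above the rods (side view (312,132); top view its right end at (285,188)). I correct +7 mm along y and descend to about 4 cm above the plates to measure again.

```bash
python3 -m inch '[{"ax":0,"ay":0,"az":0,"dx":-4,"dy":0,"dz":5,"fingers":0},{"ax":0,"ay":0,"az":0,"dx":-7,"dy":0,"dz":20,"fingers":0},{"ax":0,"ay":0,"az":0,"dx":-7,"dy":0,"dz":45,"fingers":0},{"ax":0,"ay":0,"az":0,"dx":-7,"dy":0,"dz":75,"fingers":0},{"ax":0,"ay":0,"az":0,"dx":-7,"dy":0,"dz":105,"fingers":0},{"ax":0,"ay":0,"az":0,"dx":-7,"dy":0,"dz":125,"fingers":0},{"ax":0,"ay":0,"az":0,"dx":-7,"dy":0,"dz":135,"fingers":0},{"ax":0,"ay":0,"az":0,"dx":-7,"dy":0,"dz":135,"fingers":0}]'
cat > ov.py <<'E'
import sys
from meas import *
tag=sys.argv[1]; o=get_obs(); T=o["tool_pos"]; print(T,o["orientation"])
def quad(C,yaw,z,L,W):
    a=np.radians(yaw); ey=np.array([-np.sin(a),np.cos(a)]); ex=np.array([np.cos(a),np.sin(a)])
    return [[*(np.array(C)+i*W*ex+j*L*ey),z] for i,j in((-1,-1),(-1,1),(1,1),(1,-1))]
B=np.array([.520,.178]);a=np.radians(4.6);ey=np.array([-np.sin(a),np.cos(a)])
for n,(x0,y0) in(("side",(215,90)),("top",(170,130))):
    s=snapshot(n); c=cam(s); big=cv2.resize(s["image"][y0:y0+115,x0:x0+160],None,fx=5,fy=5,interpolation=cv2.INTER_CUBIC)[:,:,::-1].copy()
    cv2.imwrite(f"pics/{n}raw{tag}.png",big)
    def dr(P,col): cv2.polylines(big,[((proj(c,P)-[x0,y0])*5+2).astype(np.int32)],True,col,1)
    yw=o["orientation"][2]+90
    dr(quad(T[:2],yw,T[2]-.015+.052,.095,.015),(0,255,0)); dr(quad(T[:2],yw,T[2]-.015+.012,.095,.015),(0,255,255))
    for k in(-.075,.075): dr(quad(B+k*ey,4.6,.143,.01,.0375),(0,0,255))
    cv2.imwrite(f"pics/{n}ov{tag}.png",big)
E
python3 ov.py 6
```

```text
clock: 9.5
tool_pos: [0.5191, 0.1782, 0.1994]
orientation: [179.9, -0.0, -85.4]
force: [-0.3, 0.2, -6.9]
opening: 0.0295
[0.51906319 0.17816149 0.19938604] [ 1.79927303e+02 -4.89141927e-02 -8.53727482e+01]
```

View pics/sideov6.png

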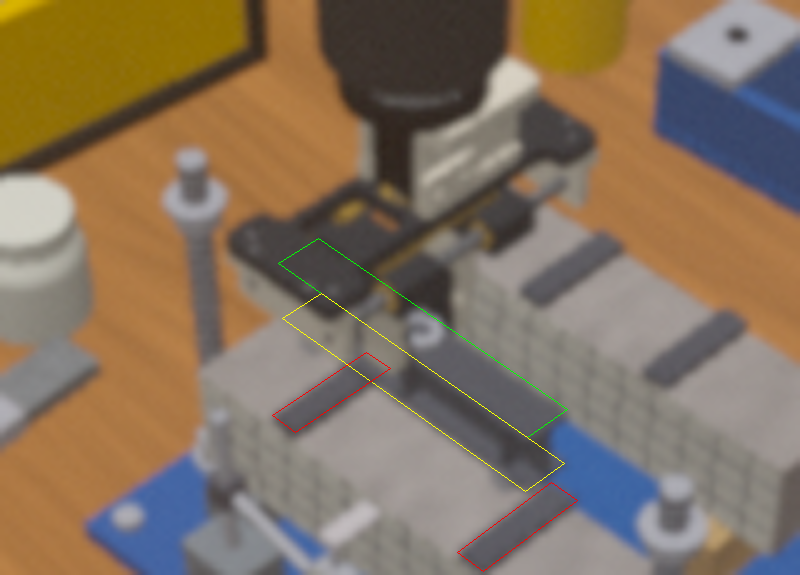

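View pics/topov6.png

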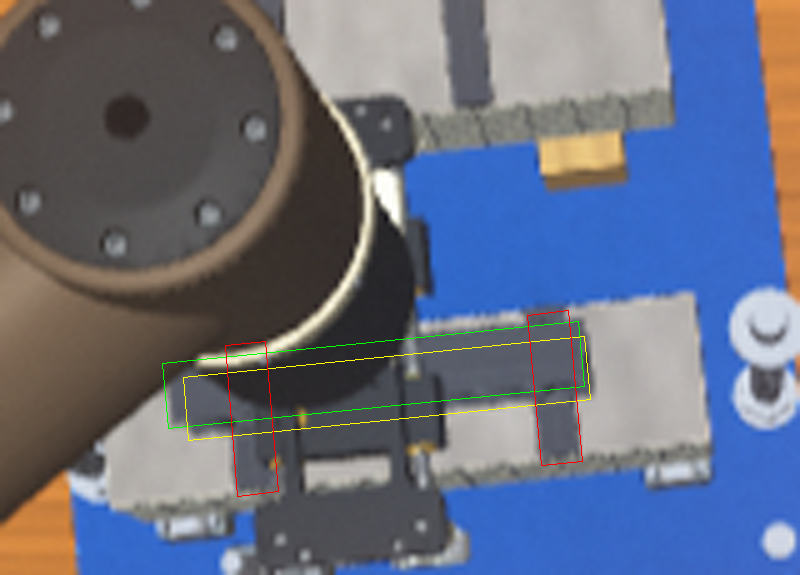

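View pics/topraw6.png

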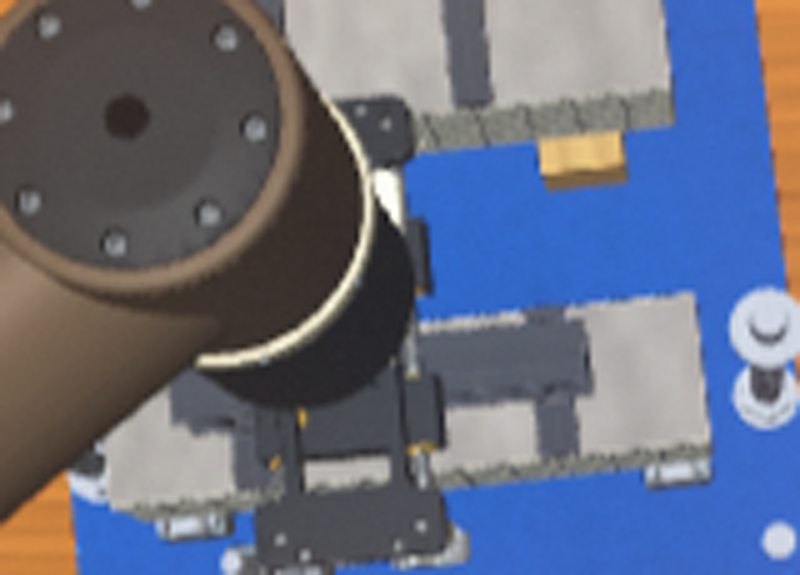

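View pics/sideraw6.png

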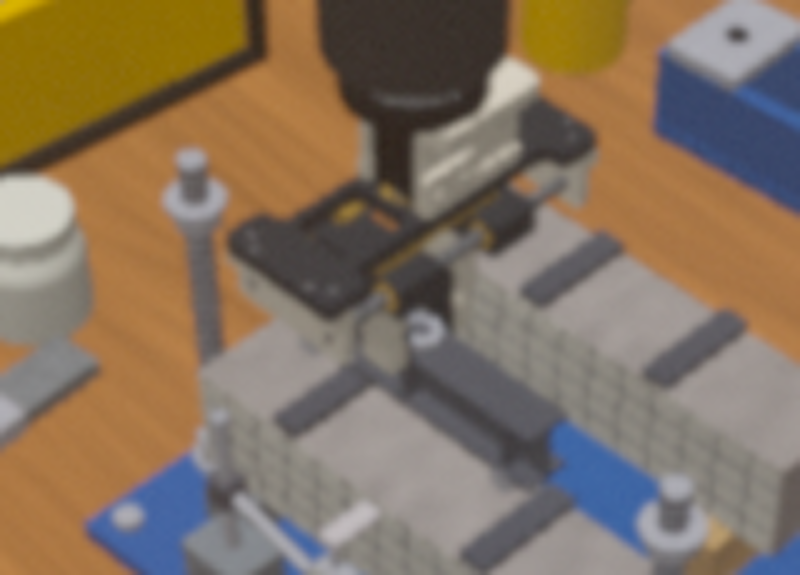

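Run:
```python
from meas import *
s=snapshot("side"); c=cam(s); T=get_obs()["tool_pos"]; print(T)
print("seat pred crop",(proj(c,[*T[:2],T[2]+.043])[0]-[215,90])*5+2)
for d in([.002,0,0],[0,.002,0],[0,0,.002]): print(d,(proj(c,T+[0,0,.043]+d)[0]-proj(c,T+[0,0,.043])[0])*5)
big=cv2.resize(s["image"][145:200,290:345],None,fx=10,fy=10,interpolation=cv2.INTER_CUBIC)[:,:,::-1].copy()
a=np.radians(4.6); ey=np.array([-np.sin(a),np.cos(a),0]); ex=np.array([np.cos(a),np.sin(a),0])
for off,col in((0,(0,255,0)),):
  O=T-[0,0,.015]
  Q=lambda *L:cv2.polylines(big,[((proj(c,np.array([O+x*ex+y*ey+[0,0,z] for x,y,z in L]))-[290,145])*10+4.5).astype(np.int32)],True,col,1)
  Q((-.015,-.095,.052),(.015,-.095,.052),(.015,.0,.052),(-.015,.0,.052)); Q((-.015,-.095,.012),(.015,-.095,.012),(.015,-.095,.052),(-.015,-.095,.052)); Q((-.012,-.075,0),(.012,-.075,0))
cv2.imwrite("pics/fit7.png",big)
```

```text
[0.52002904 0.17871436 0.20112505]
seat pred crop [419.93551462 322.5627249 ]
[0.002, 0, 0] [ 2.86736991 -1.64168709]
[0, 0.002, 0] [-2.40421809 -1.94725515]
[0, 0, 0.002] [-0.0397962  -2.81980461]
```

View pics/fit7.png

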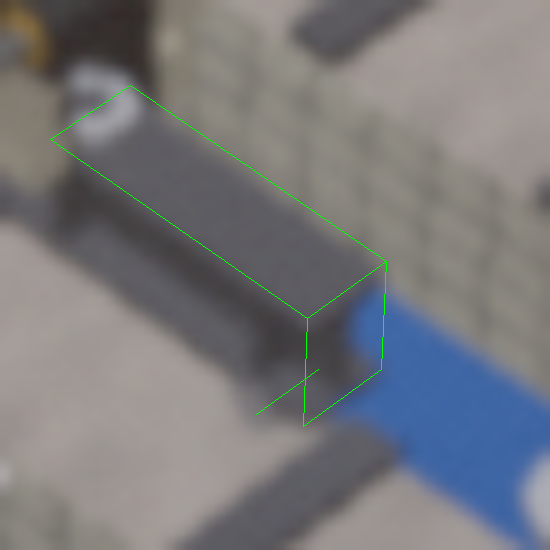

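```bash
cat > edge.py <<'E'
from meas import *
# far top flange edge of spreader: subpixel in each view -> plane; intersect
def edge(n,p,q,half=6,N=3):
    g=0
    for _ in range(N):
        s=snapshot(n); g=g+cv2.cvtColor(s["image"],cv2.COLOR_RGB2GRAY).astype(float) if n=="side" else g+s["image"].astype(float).max(2)
    g=g/N; c=cam(s); p,q=np.array(p,float),np.array(q,float); d=(q-p)/np.linalg.norm(q-p); nrm=np.array([d[1],-d[0]])
    if nrm[1]>0: nrm=-nrm
    pts=[]
    for k in np.linspace(0,1,30):
        o=p+k*(q-p); t=np.arange(-half,half+.01,.25); P=o+t[:,None]*nrm
        v=cv2.remap(g.astype(np.float32),P[:,0].astype(np.float32)[None],P[:,1].astype(np.float32)[None],cv2.INTER_LINEAR)[0]
        gr=np.gradient(cv2.GaussianBlur(v[None],(9,1),0)[0]); i=np.argmax(gr)
        pts.append(P[i])
    pts=np.array(pts,np.float32); vx,vy,x0,y0=cv2.fitLine(pts,cv2.DIST_HUBER,0,.01,.01).ravel()
    r=(pts-[x0,y0])@np.array([-vy,vx]); print(n,"resid",r.round(2)[::3],"slope",vy/vx)
    a,b=np.array([x0,y0]),np.array([x0+20*vx,y0+20*vy])
    K,R,t=c; ra,rb=[R.T@np.linalg.inv(K)@[*u,1] for u in(a,b)]; nn=np.cross(ra,rb); C=-R.T@t
    return nn/np.linalg.norm(nn),C
E
python3 - <<'E'
from edge import *
from scipy.optimize import least_squares
T=get_obs()["tool_pos"]
# side far edge: from crop10 (160,112)->(360,250) offset 290,145
n1,C1=edge("side",(290+170/10,145+117/10),(290+350/10,145+245/10),4)
n2,C2=edge("top",(170+425/5,130+334/5),(170+520/5,130+326/5),4)
d=np.cross(n1,n2); d/=np.linalg.norm(d); d=d*np.sign(d[1])
A=np.array([n1,n2,[0,1,0]]); X=np.linalg.solve(A,[n1@C1,n2@C2,T[1]-.05])
print("dir yaw",np.degrees(np.arctan2(-d[0],d[1])),"tilt",np.degrees(np.arcsin(d[2])),"pt",X,"T",T)
a=np.radians(4.6); print("pred pt", T+[ .015*np.cos(a)+.05*np.sin(a),-.05,.037])
E
```

```text
side resid [ 0.18  0.22  0.   -0.21 -0.17  0.11 -0.1  -0.56  0.23  0.01] slope 0.68685824
top resid [-0.02 -0.01 -0.01  0.    0.01  0.02 -0.22 -0.21 -0.21  0.05] slope -0.08834061
dir yaw 3.6052574658894585 tilt -1.2098565674081925 pt [0.54115494 0.12871436 0.23207247] T [0.52002904 0.17871436 0.20112505]
pred pt [0.53899067 0.12871436 0.23812505]
```

```bash
cat > tri.py <<'E'
from meas import *
import sys
CAM={n:cam(snapshot(n)) for n in("side","top")}
def fitedge(g,P0,P1,c,half=4,lo=.1,hi=.9,sgn=1):
    p,q=proj(c,P0)[0],proj(c,P1)[0]; d=(q-p)/np.linalg.norm(q-p); nrm=np.array([d[1],-d[0]]); nrm=-nrm if nrm[1]>0 else nrm
    pts=[]
    for k in np.linspace(lo,hi,40):
        t=np.arange(-half,half+.01,.25); P=p+k*(q-p)+t[:,None]*nrm
        v=cv2.remap(g.astype(np.float32),P[:,0].astype(np.float32)[None],P[:,1].astype(np.float32)[None],cv2.INTER_LINEAR)[0]
        gr=sgn*np.gradient(cv2.GaussianBlur(v[None],(9,1),0)[0]); pts.append(P[np.argmax(gr)])
    pts=np.array(pts,np.float32); vx,vy,x0,y0=cv2.fitLine(pts,cv2.DIST_HUBER,0,.01,.01).ravel()
    r=np.abs((pts-[x0,y0])@np.array([-vy,vx]))
    K,R,t=c; ra,rb=[R.T@np.linalg.inv(K)@[x0+m*vx,y0+m*vy,1] for m in(0,20)]; nn=np.cross(ra,rb)
    return nn/np.linalg.norm(nn),-R.T@t,np.median(r)
def tri(gs,gt,P0,P1,ws=(.1,.9),wt=(.1,.9),sgn=1,half=4):
    n1,C1,r1=fitedge(gs,P0,P1,CAM["side"],half,*ws,sgn); n2,C2,r2=fitedge(gt,P0,P1,CAM["top"],half,*wt,sgn)
    d=np.cross(n1,n2); d/=np.linalg.norm(d); d*=np.sign(d[1]); m=(np.array(P0)+P1)/2
    X=np.linalg.solve([n1,n2,[0,1,0]],[n1@C1,n2@C2,m[1]])
    print("yaw",np.degrees(np.arctan2(-d[0],d[1])).round(2),"tilt",np.degrees(np.arcsin(d[2])).round(2),"X",X.round(4),"expected",m.round(4),"res",r1.round(2),r2.round(2))
def fr(C,yaw):
    a=np.radians(yaw); ex=np.array([np.cos(a),np.sin(a),0]); ey=np.array([-np.sin(a),np.cos(a),0])
    return lambda x,y,z: np.array([C[0],C[1],0])+x*ex+y*ey+[0,0,z]
E
python3 - <<'E'
from tri import *
r=lambda f:cv2.imread(f)[:,:,2].astype(float)  # red channel
f=fr((.4485,-.2905),9.7)
print("spreader on table far edge"); tri(r("pics/side0.png"),r("pics/top0.png"),f(.015,-.095,.052),f(.015,.095,.052))
print("near top edge, top/side"); 
b=fr((.520,.178),4.6)
print("beam far edge (dark bg outside)"); tri(r("pics/side2.png"),r("pics/top0.png"),b(.0375,-.15,.135),b(.0375,.15,.135),ws=(.3,.9),sgn=-1)
E
```

```text
spreader on table far edge
yaw 9.67 tilt 0.34 X [ 0.4637 -0.288   0.0456] expected [ 0.4633 -0.288   0.052 ] res 0.08 0.13
near top edge, top/side
beam far edge (dark bg outside)
yaw 5.28 tilt 0.2 X [0.5625 0.181  0.1292] expected [0.5574 0.181  0.135 ] res 0.21 0.16
```

Run:
```python
from tri import *
im=cv2.imread("pics/top0.png"); c=CAM["top"]
big=cv2.resize(im[175:250,180:330],None,fx=5,fy=5,interpolation=cv2.INTER_CUBIC)
for x,col in((.520,(0,0,255)),(.524,(0,255,0))):
    b=fr((x,.178),4.7)
    for L in([(-.0375,-.15,.135),(-.0375,.15,.135),(.0375,.15,.135),(.0375,-.15,.135)],*[[(-.0375,k-.01,.143),(-.0375,k+.01,.143),(.0375,k+.01,.143),(.0375,k-.01,.143)] for k in(-.075,.075)]):
        cv2.polylines(big,[((proj(c,[b(*q) for q in L])-[180,175])*5+2).astype(np.int32)],True,col,1)
cv2.imwrite("pics/beamfit.png",big)
g=im[:,:,2].astype(float)
def edge1(P0,P1,z,sgn,lo,hi,half=3):
    nn,C,r=fitedge(g,P0,P1,c,half,lo,hi,sgn)
    # intersect plane with z
    d=np.cross(nn,[0,0,1]); d*=np.sign(d@(P1-P0)); m=(P0+P1)/2
    X=np.linalg.solve([nn,[0,0,1],(P1-P0)],[nn@C,z,(P1-P0)@m]); print("pt",X.round(4),"exp",m.round(4),"ang",np.degrees(np.arctan2(-d[0],d[1])).round(2),"res",r.round(2)); return X
b=fr((.522,.178),4.7)
for lo,hi in((.32,.68),(.05,.2),(.8,.95)): edge1(b(.0375,-.15,.135),b(.0375,.15,.135),.135,-1,lo,hi)
print("near"); 
for lo,hi in((.05,.2),(.8,.95),(.4,.65)): edge1(b(-.0375,-.15,.135),b(-.0375,.15,.135),.135,1,lo,hi)
print("ends"); edge1(b(-.0375,.15,.135),b(.0375,.15,.135),.135,1,.1,.9);edge1(b(-.0375,.15,.135),b(.0375,.15,.135),.135,-1,.1,.9);edge1(b(-.0375,-.15,.135),b(.0375,-.15,.135),.135,1,.1,.9);edge1(b(-.0375,-.15,.135),b(.0375,-.15,.135),.135,-1,.1,.9)
f=fr((.4485,-.2905),9.7)
print("spr0");edge1(f(.015,-.095,.052),f(.015,.095,.052),.052,1,.1,.9);edge1(f(-.015,-.095,.052),f(-.015,.095,.052),.052,-1,.1,.9)
```

```text
pt [0.5612 0.1812 0.135 ] exp [0.5594 0.1811 0.135 ] ang 4.95 res 0.16
pt [0.5618 0.1813 0.135 ] exp [0.5594 0.1811 0.135 ] ang 4.78 res 0.24
pt [0.5608 0.1812 0.135 ] exp [0.5594 0.1811 0.135 ] ang 4.77 res 0.24
near
pt [0.4855 0.175  0.135 ] exp [0.4846 0.1749 0.135 ] ang 4.93 res 0.27
pt [0.483  0.1748 0.135 ] exp [0.4846 0.1749 0.135 ] ang 4.23 res 0.2
pt [0.4847 0.1749 0.135 ] exp [0.4846 0.1749 0.135 ] ang 4.98 res 0.26
ends
pt [0.5096 0.3289 0.135 ] exp [0.5097 0.3275 0.135 ] ang -86.28 res 0.18
pt [0.51   0.3239 0.135 ] exp [0.5097 0.3275 0.135 ] ang -90.01 res 0.86
pt [0.5345 0.0256 0.135 ] exp [0.5343 0.0285 0.135 ] ang -90.15 res 1.67
pt [0.5341 0.0307 0.135 ] exp [0.5343 0.0285 0.135 ] ang -84.56 res 0.21
spr0
pt [ 0.4633 -0.288   0.052 ] exp [ 0.4633 -0.288   0.052 ] ang 9.65 res 0.13
pt [ 0.4329 -0.2932  0.052 ] exp [ 0.4337 -0.293   0.052 ] ang 9.56 res 0.09
```

View pics/beamfit.png

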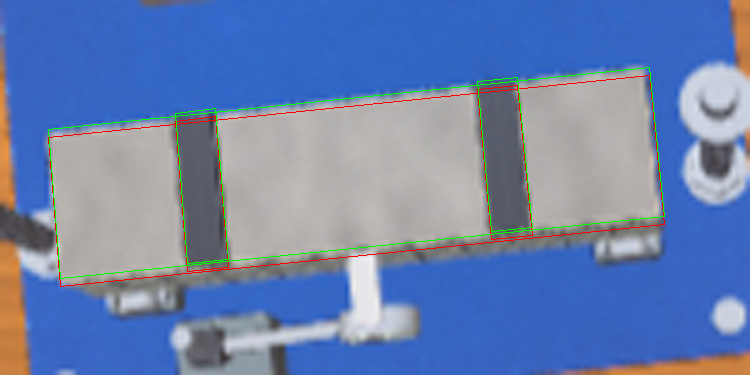

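The top view now gives the beam middle at (0.5229, 0.179), yaw 4.85°. The side camera shows the same ≈6 mm height bias on the spreader on the table, the held spreader and the beam, so there was no slip. Target TCP is (0.5225, 0.180, 0.168) with yaw −85.2.

```bash
python3 go.py .5225 .180 .168 -85.2
```

```text
pose [519.4 178.4 200.2] [-179.99    0.    -85.37] q [ 39.4   8.5 -14.9   0.  -66.6 -34.8] t 10.15 open 0.0295 F [ 1.17  0.42 -9.24]
d [-1.3 -3.2 32.2] a [-0.01  0.   -0.17]
```

```bash
python3 -m inch '[{"ax":0,"ay":0,"az":-0.2,"dx":-1.3,"dy":-3,"dz":0,"fingers":0},{"ax":0,"ay":0,"az":-0.2,"dx":-1.3,"dy":-3,"dz":6,"fingers":0},{"ax":0,"ay":0,"az":-0.2,"dx":-1.3,"dy":-3,"dz":13,"fingers":0},{"ax":0,"ay":0,"az":-0.2,"dx":-1.3,"dy":-3,"dz":20,"fingers":0},{"ax":0,"ay":0,"az":-0.2,"dx":-1.3,"dy":-3,"dz":26,"fingers":0},{"ax":0,"ay":0,"az":-0.2,"dx":-1.3,"dy":-3,"dz":30,"fingers":0},{"ax":0,"ay":0,"az":-0.2,"dx":-1.3,"dy":-3,"dz":32,"fingers":0},{"ax":0,"ay":0,"az":-0.2,"dx":-1.3,"dy":-3,"dz":32,"fingers":0}]'
sed -i 's/B=np.array(\[.520,.178\]);a=np.radians(4.6)/B=np.array([.5229,.179]);a=np.radians(4.85)/; s/B+k\*ey,4.6/B+k*ey,4.85/' ov.py
python3 ov.py 8
python3 - <<'E'
from tri import *
s=snapshot("side")["image"][:,:,0].astype(float); t=snapshot("top")["image"][:,:,0].astype(float)
T=get_obs()["tool_pos"]; print(T)
f=fr(T,4.8); z=T[2]+.037
tri(s,t,f(.015,-.09,z),f(.015,-.03,z),ws=(.1,.95),wt=(.15,.7))
E
python3 go.py .5225 .180 .168 -85.2
```

```text
clock: 11.15
tool_pos: [0.5223, 0.18, 0.1682]
orientation: [-180.0, -0.0, -85.2]
force: [-1.1, -0.1, -8.4]
opening: 0.029
[0.52232764 0.17995602 0.16815006] [-1.79998665e+02 -4.49730110e-04 -8.51699390e+01]
[0.5223845  0.17999556 0.16835227]
yaw 4.32 tilt -19.69 X [0.5423 0.1215 0.2118] expected [0.5424 0.1215 0.2054] res 0.59 0.22
pose [522.4 180.  168.4] [-1.7998e+02  1.0000e-02 -8.5170e+01] q [ 39.3  10.2 -17.2   0.  -62.6 -34.5] t 11.45 open 0.0293 F [-0.11  0.26 -8.53]
d [ 0.  -0.1  0.4] a [-0.02  0.01  0.03]
```

View pics/topov8.png

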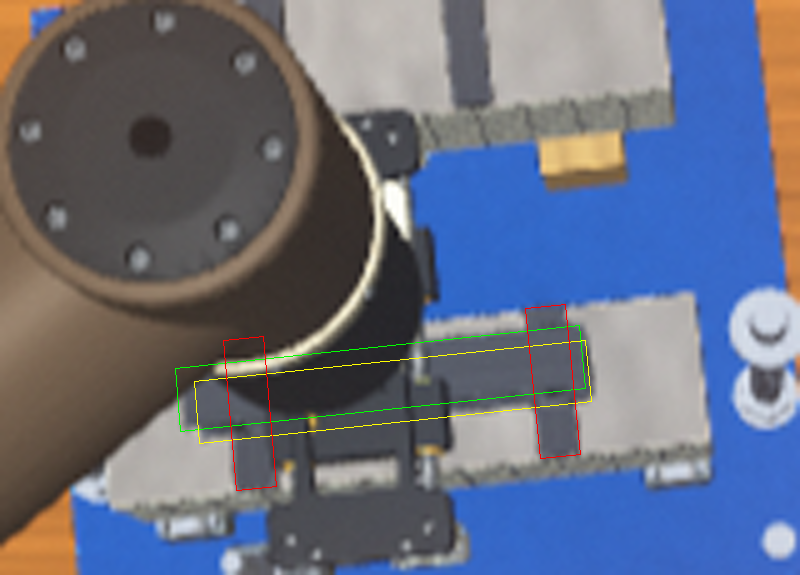

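View pics/sideraw8.png

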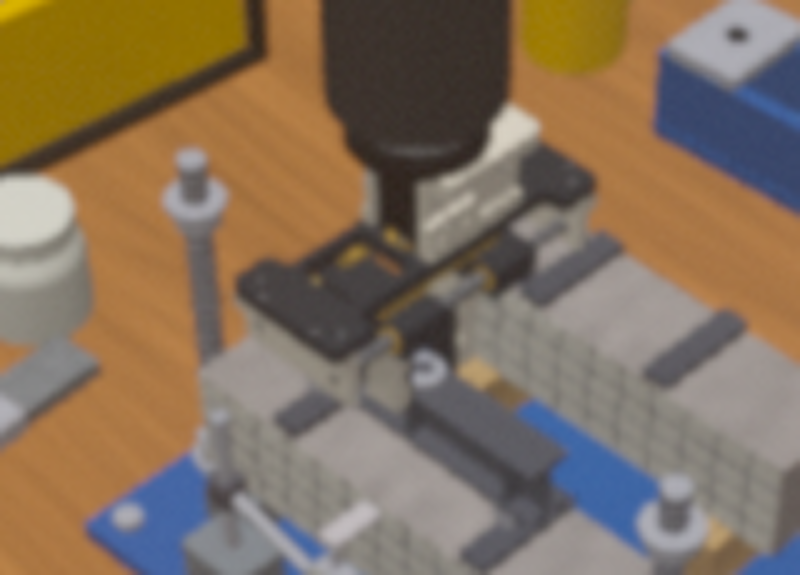

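Run:
```python
from tri import *
s=sum(snapshot("side")["image"].astype(float) for _ in range(4))/4; t=snapshot("top")["image"].astype(float)
T=get_obs()["tool_pos"]; o=get_obs()
f=fr(T,4.8); z=T[2]+.037
tri(s[:,:,2],t.max(2),f(.015,-.09,z),f(.015,-.03,z),ws=(.1,.9),wt=(.15,.7),half=3)
tri(s[:,:,2],t[:,:,0],f(.015,-.09,z),f(.015,-.03,z),ws=(.1,.9),wt=(.15,.95),half=3)
big=cv2.resize(s.astype(np.uint8)[150:205,290:345],None,fx=10,fy=10,interpolation=cv2.INTER_CUBIC)[:,:,::-1].copy(); cv2.imwrite("pics/fin.png",big)
print(o["force"],o["moment"])
```

```text
yaw 13.68 tilt 35.0 X [0.5436 0.1214 0.2064] expected [0.5423 0.1214 0.2052] res 0.66 0.24
yaw 12.41 tilt 33.58 X [0.5433 0.1214 0.2068] expected [0.5423 0.1214 0.2052] res 0.66 0.18
[-0.07478551 -0.05683983 -7.95831924] [ 0.00071326  0.08870416 -0.01332364]
```

View pics/fin.png

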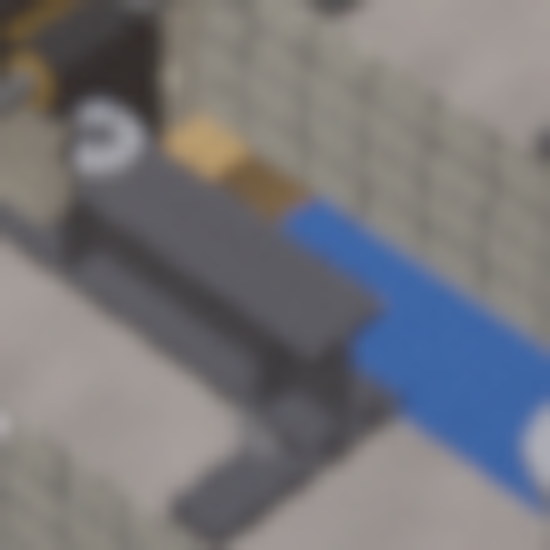

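The foot hangs over the middle of the plate (crop (300,420)) with nothing touching. The vertical force is still the free-hanging 8 N. Handing in.

Run:
```python
from plant import *
o=get_obs(); print(o["clock"],o["tool_pos"],o["opening"],abs(o["qvel"]).max()); print(close_job())
```

```text
11.8 [0.52231979 0.17992624 0.16820227] 0.029598151384566587 0.13072702441975123
the job is handed in; nothing more can be done
None
```

The job is handed in with the long spreader (spreader_150) held still in the fingers above the beam in the rig, after 11.8 s. The plates on that beam measured 149 mm apart, so it is beam_150. I lifted the spreader about 32 cm, carried it over the rods and lowered it to the hold position.

**Last checks that held:**
- **Position:** the tool is at (0.522, 0.180, 0.168), against a beam middle measured at (0.523, 0.179).
- **Height:** by the robot's own height reading, the feet are about 10 mm above the plate tops.
- **Square:** tool yaw puts the spreader at about 4.8°, and the beam measured 4.85°.
- **Grip:** the opening is 29.6 mm and the vertical force is still the free-hanging 8 N or so. The moment is close to zero, so the spreader is balanced and touching nothing.
- **Surroundings:** the pictures taken after the lift and after the carry showed nothing else displaced.

**Checks that failed or disagreed:**
- **Side camera:** it read about 6 mm low on the spreader on the table, the held spreader and the beam alike. I treated this as a calibration error.
- **Beam position:** the two cameras disagreed by about 3 mm on where the beam is across its width. I used the top camera's value.
- **Level:** the final two-camera check at the hold height failed because the background confused it. An earlier, noisy measurement 3 cm higher gave 1.2° of tilt. At the hold height I compared the edge slope by eye, and it agreed with level within about 1°.
- **Refused move:** my first move command was rejected for missing keys, and nothing moved.

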